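# Lock the castle nut on the spindle

## Robot

A 7-joint arm with a two-finger parallel gripper is mounted at the origin on a cart in front of the work surface, level with it; the furniture and walls round the work are solid. World frame = base frame: x ahead of the robot, y to its left, z up, the work surface at z = 0. Lengths are in m, angles in rad, forces in N, time in s.
With the tool pointing down it reaches from about 0.35 to 0.9 m from the base axis. Payload 8.1 kg.
Tool frame: the origin (TCP) lies on the centre line of the jaws, within the pads' length; the fingertips stand 19 mm ahead of it and the grasp point (between the pads) is the TCP; z points along the fingers, y is the direction in which the jaws open and shut (so a half turn about z gives the same grasp; the last joint's range is limited). The gripper opens to 92 mm and grips with 3 to 60 N. Pads are 19 mm wide; open, the fingers measure 130 mm over their backs; the gripper's body (75 mm by 190 mm) begins 47 mm behind the grasp point.
Start: joints at [1.073, 0.434, 0.025, 1.573, -0.012, 1.134, -0.075], TCP at [0.24, -0.577, 0.246] pointing down, gripper open.
Joint ranges: [-2.62, 2.62], [-0.44, 2.09], [-1.27, 1.32], [0.08, 2.57], [-1.32, 4.46], [0.12, 2], [-2.74, 2.74]. Speed limits (rad/s): [2.22, 2.22, 3.01, 3.01, 3.14, 3.14, 3.14].

## Interface

Orientations are given as a rotation vector (axis times angle).
In Python, from cell import monitor, imaging, workorder, outline_of gives the robot as it stands.
- The arm moves only by the tool move_arm, never from a script. Its argument "series" is a list of rows, each a list of 6 numbers: the shift along the world's x, y, z in cm, then the turn, a rotation vector about the world's x, y, z in degrees. A call has 1 to 8 rows; each row shifts and turns the commanded pose from where the row before left it; what a row does not reach is not made up. A row lasts 1/10 s, in which the tool goes at most 50 mm and 8.59 degrees, less where a joint would pass 70% of its speed; a pose out of reach is approached as far as the arm can. A call with a gripper value outside its range is refused whole. "grip" is the opening, from 0 (shut) to 1 (fully open), set as the call begins (left out, the last holds). The fingers move at their own pace and stop on an object; "force" is the grip in N (left out, the last holds). Time passes only in rows, so rows that do not move let the fingers close. It gives the time, the measured TCP pose, the force and the opening at its end, in the units of the state.
- monitor.observe(): the state, without advancing time (a new reading comes with each control period).
- imaging.get_image(name): name is "scene" or "top"; returns a dict with "color" (480x640x3 uint8, red, green, blue), "fx", "fy", "cx", "cy" (pixels), "rvec" (rotation vector, rad) and "tvec" (3), from world to camera coordinates, as OpenCV has them. Camera axes: x right, y down, z forward; pixel columns grow to the right and rows downward; lengths in m; the calibration is good to about 2 mm. A picture is of the moment at which its call begins. There is no depth.
- workorder.sign_off(): hands the job in, once; it reports no verdict.
Trained networks look in the newest picture that a camera, given by its name, has taken for a name from the list of things; names that differ only in an ending like _2 or _b are one class to them, and where a whole thing is asked for, a point or a joint stands for the part that bears it (a point fixed in the world has none). Each returns a list of dicts, best first, with "p" (0 to 1); they miss things now and then, are a little off and sometimes report something else, mostly with a low value. They report only what shows in the picture. A call takes as long as a camera call. They do not tell look-alikes from the thing itself.
- outline_of(camera, thing): "mask" (480x640 bool, what is visible of it) and "rect" ([left, top, width, height] in pixels, round what is visible of it).
The state is a dict: "clock": time; "joints": joint angles; "dq": joint speeds; "joint_efforts": joint torques, N m; "position": TCP position; "ee_rot": TCP orientation; "force": force on the tool from outside, world axes, zero at the start; "ft_torque": the same for the moment, N m; "width": opening from 0.0 (shut) to 1.0 (fully open).
Only numpy, scipy, OpenCV 4.12 (cv2) and the standard library are available. Lean on these libraries where they do the work, as an engineer would, in place of code of your own. Each camera call takes 0.05 s, during which the arm holds its last target. There are 200 camera calls.

## Task

On the bearing test stand, tighten the brass castle nut (clockwise seen from above) only as far as the next slot that lines up with the cross hole in the spindle; do not back it off to the previous slot and do not go past that next one. Then slide the red-handled lock pin from the robot's side through the slot and the cross hole until its handle is fully home against the nut, feeling your way in without forcing it, let go, and leave the things around it where they are.

Things in the scene. Friction and masses are not known exactly. Their poses are not given: they have to be found in the camera images.
- stand: Fixed test stand; place and yaw (within 0.35) vary. Plate 96x96x12 mm, origin: centre of its underside on the bench. On it a blue housing, 74 mm wide, to z = 24 mm, with an upright dark spindle, 23 mm diameter, to z = 65. Housing, spindle and nut are clamped up to 7 mm off the plate's middle along the stand's y, either way, which no pose reading tells: see it or feel for it.
- castle_nut (a joint): Brass nut: angle on the spindle, rad, grows clockwise from above. Hexagon 46 mm across flats, z 24 to 46 mm; crown 40 mm diameter, to z = 62; six open slots 9 mm wide, floors at z = 49, over the flats' middles. Slots meet the hole at 0 and 1.047; starts at 0.15 to 0.75. Needs 0.4 to 0.6 N m (hold flats with 40 N); the spindle twists along 0.2 rad and springs back on release.
- lock_pin: Loose pin, about 60 g, standing on its handle: red upright block 26 (x) x 16 (y) x 44 mm (z), to be gripped across the 16 mm. Origin: centre of its underside. Steel rod, 6 mm diameter, out of the +x face along +x, 7 mm above the underside, 48 mm long, nose bevelled to 5 mm over the last 1.5 mm. Fully home, the +x face touches the crown, 20 mm from the spindle's axis, underside at z = 49 mm.
- pin_tip (a point): Tip of the lock pin's rod, 61 mm along x from its origin and 7 mm up.
- pin_shoulder (a point): Middle of the rod's root on the handle's +x face, 13 mm along x from the pin's origin and 7 mm up: this face comes to rest on the crown.
- dropper_amber: Bystander: orange dropper bottle with black cap, 25 mm diameter, 56 mm tall, standing; origin under its centre.
- loupe: Bystander: black eye loupe, 40 mm diameter, 36 mm tall; origin under its centre.
- screw_dish: Bystander: round steel dish of screws, 80 mm diameter, 18 mm tall; origin under its centre.
- hole_nominal (a point): Where the -x mouth of the 8 mm cross hole through the spindle would be if the housing sat in the middle: 11.5 mm from the spindle's axis, 56 mm above the bench. The hole runs along the stand's x (red line on the spindle's top). The pin enters from -x, the robot's side. Really up to 7 mm off along y.
Things that resemble listed ones, but are neither listed nor needed, are in the scene too. There is more than one size of the stand; the job needs the smaller.

How it is judged:
By the outcome, as a careful person would: the job done as asked, in the order asked, and still so for the second after the job is handed in, with the robot touching nothing.
It also fails if it takes over 72 s, if anything falls off the work surface, if the arm or the gripper's body presses on something with over 40 N, if the wrist force passes 120 N, or if a joint passes its speed limit or range.

## Working session

There is one attempt and no reset: what is moved stays moved. The work goes in short steps, Python scripts to look and compute and a tool call to move; the robot and the scene stay as the last step left them, time stands still between calls to the robot, and variables do not carry over. Pictures are saved under pics/ and viewed, about 8 in all and at most 12, crops included, and the job is handed in when it is done.

Besides the shell and the picture viewer there is one more tool, called as name(argument=value, ...), one argument or row to a line, values as JSON. move_arm: Moves the arm, as the interface text tells. Its arguments: {"type":"object","properties":{"series":{"type":"array"},"grip":{"type":"number"},"force":{"type":"number"}},"required":["series"]}

```bash
mkdir -p pics; ls
cat > h.py <<'E'
import numpy as np,cv2
from cell import monitor, imaging, workorder, outline_of
def P(im,X):
    K=np.array([[im['fx'],0,im['cx']],[0,im['fy'],im['cy']],[0,0,1.]])
    p,_=cv2.projectPoints(np.atleast_2d(np.array(X,float)),np.array(im['rvec'],float),np.array(im['tvec'],float),K,None)
    return p[:,0]
def ray(im,uv,z):
    R=cv2.Rodrigues(np.array(im['rvec'],float))[0]; t=np.array(im['tvec'],float)
    c=-R.T@t; d=R.T@np.array([(uv[0]-im['cx'])/im['fx'],(uv[1]-im['cy'])/im['fy'],1])
    return c+d*(z-c[2])/d[2]
def save(im,name,crop=None,s=1):
    a=im['color'][:,:,::-1]
    if crop: l,t,w,h=crop; a=a[t:t+h,l:l+w]
    cv2.imwrite('pics/'+name,cv2.resize(a,None,fx=s,fy=s,interpolation=cv2.INTER_CUBIC))
E
python3 - <<'E'
from h import *
for c in ['scene','top']:
    im=imaging.get_image(c); save(im,c+'0.png')
    R=cv2.Rodrigues(np.array(im['rvec'],float))[0]
    print(c,im['fx'],(-R.T@np.array(im['tvec'])).round(3),R.round(2).tolist())
    for n in ['stand','castle_nut','lock_pin','dropper_amber','loupe','screw_dish']:
        for o in outline_of(c,n):
            r=o['rect'];u=(r[0]+r[2]/2,r[1]+r[3]/2)
            print(n,round(o['p'],2),r,ray(im,u,0.0).round(3)[:2])
print({k:np.round(v,3).tolist() for k,v in monitor.observe().items()})
E
```

```text
pics
scene 473.2963358781591 [0.113 0.693 0.518] [[-0.8, -0.6, -0.01], [-0.28, 0.4, -0.87], [0.52, -0.7, -0.49]]
stand 0.98 [294.7, 212.9, 54.7, 45.4] [ 0.651 -0.036]
stand 0.71 [390.2, 225.8, 74.2, 64.8] [ 0.423 -0.086]
castle_nut 0.87 [409.5, 227.5, 37.1, 34.7] [ 0.445 -0.135]
castle_nut 0.75 [312.7, 215.4, 22.4, 23.8] [ 0.67  -0.069]
castle_nut 0.45 [295.7, 214.4, 55.7, 43.8] [ 0.647 -0.035]
lock_pin 0.61 [380.2, 208.6, 33.7, 18.5] [ 0.557 -0.206]
dropper_amber 0.82 [268.4, 302.0, 13.4, 29.8] [0.552 0.235]
loupe 0.85 [171.7, 280.8, 26.0, 27.6] [0.726 0.284]
loupe 0.72 [388.0, 207.9, 23.2, 20.7] [ 0.552 -0.208]
screw_dish 0.78 [272.4, 198.2, 29.8, 23.9] [ 0.794 -0.087]
screw_dish 0.17 [267.8, 302.2, 15.4, 30.3] [0.55  0.235]
top 557.4130098814809 [0.469 0.127 1.05 ] [[0.03, -1.0, 0.08], [-0.99, -0.03, -0.12], [0.12, -0.08, -0.99]]
stand 0.82 [308.8, 189.4, 57.4, 59.3] [ 0.634 -0.01 ]
stand 0.78 [312.6, 287.8, 90.1, 93.8] [ 0.415 -0.052]
castle_nut 0.81 [340.4, 317.5, 34.7, 38.8] [ 0.411 -0.052]
castle_nut 0.74 [328.1, 204.4, 26.6, 24.6] [ 0.638 -0.017]
lock_pin 0.71 [416.2, 244.3, 16.5, 37.8] [ 0.554 -0.18 ]
dropper_amber 0.54 [417.5, 245.7, 17.7, 39.0] [ 0.55  -0.184]
loupe 0.8 [167.2, 162.4, 22.2, 22.7] [0.709 0.295]
screw_dish 0.65 [351.1, 120.3, 44.8, 37.8] [ 0.795 -0.078]
{'clock': 0.7, 'joints': [1.073, 0.434, 0.025, 1.573, -0.012, 1.134, -0.075], 'dq': [-0.001, -0.0, -0.001, -0.001, 0.002, 0.001, 0.001], 'joint_efforts': [0.001, -66.75, 0.984, -31.477, -0.06, 0.033, -0.0], 'position': [0.24, -0.577, 0.246], 'ee_rot': [3.081, 0.616, -0.0], 'force': [0.094, -0.947, 0.774], 'ft_torque': [0.029, 0.005, 0.045], 'width': 1.004}
```

View pics/top0.png

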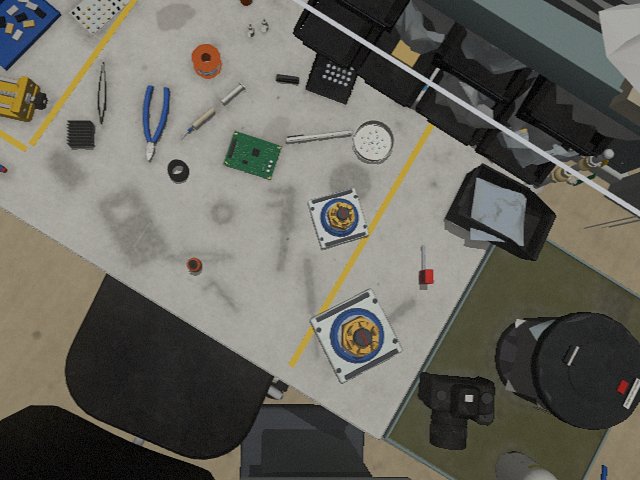

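View pics/scene0.png

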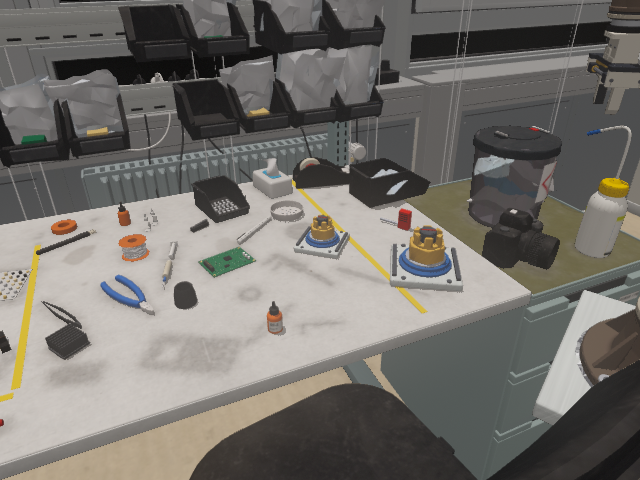

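The candidates are the stands at top (338,218) and (357,335). The first is about 96 mm wide and is the smaller; the second is the look-alike. There is one red pin at (426,265), which also shows up as a false dropper. The real dropper is at (194,265). The loupe is at (178,170) and the dish at (372,142).

Run:
```python
from h import *
t=imaging.get_image('top'); s=imaging.get_image('scene')
f=lambda im,l,tp,w,h,k: cv2.resize(im['color'][tp:tp+h,l:l+w,::-1],(w*k,h*k),interpolation=cv2.INTER_CUBIC)
a=f(t,303,184,66,66,6); b=f(s,290,205,66,66,6)
c=f(t,400,235,66,66,3)
d=f(s,370,200,66,66,3)
m=np.hstack([a,b]); n=np.zeros((198,792,3),np.uint8); n[:,:198]=c; n[:,198:396]=d
cv2.imwrite('pics/z1.png',np.vstack([m,n]))
for n_ in ['stand']:
  for o in outline_of('top',n_)[:2]:
    mk=o['mask'].astype(np.uint8); cs=max(cv2.findContours(mk,0,2)[0],key=cv2.contourArea)
    r=cv2.minAreaRect(cs); bx=cv2.boxPoints(r); print(r,[ray(t,p,.012).round(4)[:2].tolist() for p in bx])
o=outline_of('top','lock_pin')[0]['mask']; 
cs=max(cv2.findContours(o.astype(np.uint8),0,2)[0],key=cv2.contourArea); print(cv2.minAreaRect(cs))
```

```text
((355.20001220703125, 334.9000244140625), (72.44860076904297, 71.1069564819336), 63.43495178222656) [[0.4439, 0.0447], [0.5058, -0.0736], [0.3872, -0.1362], [0.3276, -0.0179]]
((337.1488037109375, 217.84605407714844), (51.618797302246094, 50.53733825683594), 73.0724868774414) [[0.6649, 0.0537], [0.6973, -0.0383], [0.603, -0.0687], [0.5719, 0.0229]]
((425.0, 264.5), (37.0, 14.0), 90.0)
```

View pics/z1.png

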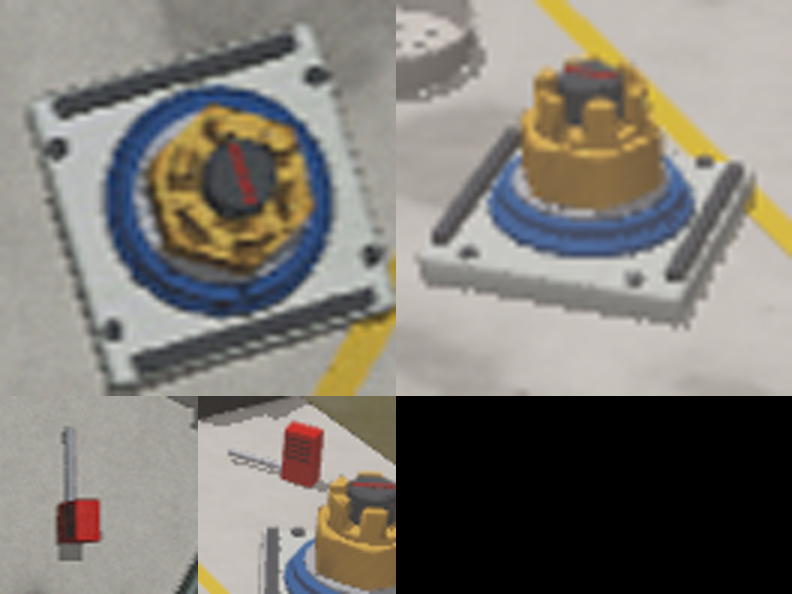

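The crop confirms the smaller stand, with yaw about 0.32, and the pin with its rod along about +x. Next I fit the housing offset and the nut angle.

```bash
cat > fit.py <<'E'
from h import *
# top-down rectified patches (stand frame) at heights, and polar unwrap
def rect(im,c,yaw,z,half=.05,n=400):
    g=np.linspace(-half,half,n); xx,yy=np.meshgrid(g,g)  # xx:stand x (cols), yy: rows -> stand y up
    X=np.stack([c[0]+np.cos(yaw)*xx+np.sin(yaw)*yy, c[1]+np.sin(yaw)*xx-np.cos(yaw)*yy, 0*xx+z],-1).reshape(-1,3)
    p=P(im,X).astype(np.float32).reshape(n,n,2)
    return cv2.remap(im['color'],p[...,0],p[...,1],cv2.INTER_CUBIC)[:,:,::-1].copy()
E
python3 - <<'E'
from fit import *
t=imaging.get_image('top'); s=imaging.get_image('scene')
C=np.array([.634,-.0075]); yaw=.32
hsv=cv2.cvtColor(t['color'],cv2.COLOR_RGB2HSV)
def ell(im,lo,hi,box,z):
    h=cv2.cvtColor(im['color'],cv2.COLOR_RGB2HSV); m=cv2.inRange(h,np.array(lo),np.array(hi)); k=np.zeros_like(m); l,tp,w,hh=box; k[tp:tp+hh,l:l+w]=m[tp:tp+hh,l:l+w]
    cs=max(cv2.findContours(k,0,1)[0],key=cv2.contourArea); hu=cv2.convexHull(cs)
    W=np.array([ray(im,p[0],z)[:2] for p in hu],np.float32)
    (x,y),r=cv2.minEnclosingCircle(W); 
    A=np.c_[2*W,np.ones(len(W))]; q=np.linalg.lstsq(A,(W**2).sum(1),rcond=None)[0]
    return q[:2].round(4), np.sqrt(q[2]+q[:2]@q[:2]).round(4),(x,y,r)
for z in (.018,.024):
    print('blue top',z,ell(t,(100,120,40),(125,255,255),(303,184,66,66),z))
# spindle top dark ; brass
S=[]
for im in (t,s):
    a=rect(im,C,yaw,.012); b=rect(im,C,yaw,.062)
    for q,r_,sc in ((a,.048,1),(b,.020,1)):
        pass
    cv2.rectangle(a,(8,8),(391,391),(0,255,0),1)
    cv2.circle(b,(200,200),80,(0,255,0),1); cv2.circle(b,(200,200),46,(0,255,0),1); cv2.line(b,(0,200),(399,200),(255,255,0),1)
    S+= [np.vstack([a,b])[::1]]
m=np.hstack(S); cv2.imwrite('pics/r1.png',cv2.resize(m,(600,600)))
for l in ((0,0),):
    print('scene blue',ell(s,(100,120,40),(125,255,255),(290,205,66,66),.024))
o=outline_of('top','lock_pin')[0]['mask']
h=hsv; red=(cv2.inRange(h,(0,150,60),(8,255,255))|cv2.inRange(h,(172,150,60),(179,255,255)))>0
k=np.zeros_like(red);k[235:300,400:466]=red[235:300,400:466]
ys,xs=np.nonzero(k);print('red',xs.min(),xs.max(),ys.min(),ys.max())
E
```

```text
blue top 0.018 (array([ 0.6349, -0.0103]), np.float64(0.0354), (0.6348711848258972, -0.010538429021835327, 0.035926491022109985))
blue top 0.024 (array([ 0.634 , -0.0095]), np.float64(0.0352), (0.6339038014411926, -0.009741627611219883, 0.035718102008104324))
scene blue (array([0.6227, 0.0061]), np.float64(0.0331), (0.6275007724761963, 0.018121015280485153, 0.03193509578704834))
red 420 432 270 283
```

View pics/r1.png

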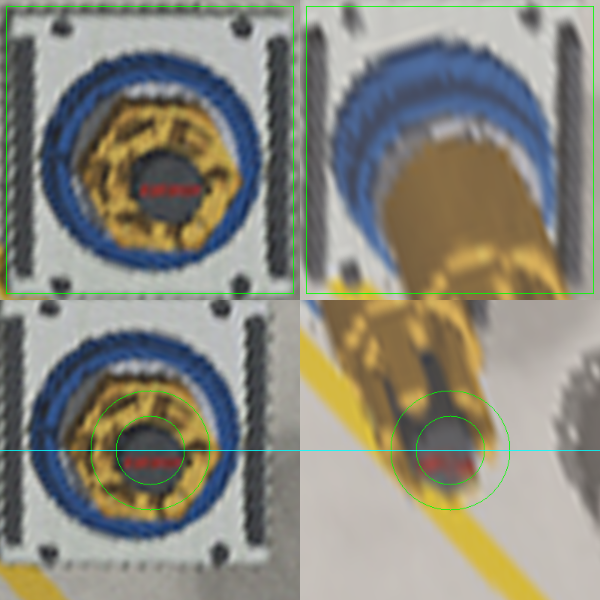

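Run:
```python
from fit import *
from scipy.optimize import least_squares
t=imaging.get_image('top'); s=imaging.get_image('scene')
def red(im,box):
    l,tp,w,h=box; a=im['color'][tp:tp+h,l:l+w].astype(float)
    w_=np.clip(a[...,0]-1.6*np.maximum(a[...,1],a[...,2])-15,0,None)
    ys,xs=np.mgrid[tp:tp+h,l:l+w]; c=np.array([(w_*xs).sum(),(w_*ys).sum()])/w_.sum()
    d=np.stack([xs-c[0],ys-c[1]],-1); M=np.einsum('ij,ijk,ijl->kl',w_,d,d)/w_.sum(); e,v=np.linalg.eigh(M)
    return c,v[:,1],e,(w_>0).sum()
rt=red(t,(335,203,20,20)); rs=red(s,(312,210,26,14)); print(rt,rs)
def line(h):
    h=cv2.cvtColor(h,cv2.COLOR_RGB2HSV); 
tc=np.array([[33,102],[305,28],[393,305],[115,388]])/6+[303,184]-.4
sc=np.array([[24,250],[356,168],[290,297]])/6+[290,205]-.4
def W(p,x,y,z): 
    c,n=np.cos(p[2]),np.sin(p[2]); return [p[0]+c*x-n*y,p[1]+n*x+c*y,z]
h=.048
def f(p,full=False):
    st=np.array(p[4:6]);ss=np.array(p[6:8])
    mt=P(t,[W(p,h,h,.012),W(p,h,-h,.012),W(p,-h,-h,.012),W(p,-h,h,.012),W(p,0,p[3],.065)])+st
    ms=P(s,[W(p,h,h,.012),W(p,-h,h,.012),W(p,h,-h,.012),W(p,-h,-h,.012),W(p,0,p[3],.065)])+ss
    # scene corner order: resolve by nearest
    r=[(mt[0]-tc[0]),(mt[1]-tc[1]),(mt[2]-tc[2]),(mt[3]-tc[3]),2*(mt[4]-rt[0])]
    for q in sc: r.append(ms[:4][np.argmin(((ms[:4]-q)**2).sum(1))]-q)
    r.append(2*(ms[4]-rs[0]))
    if full: print(np.round(r,1).tolist())
    return np.r_[np.ravel(r),st/1.,ss/1.]
r=least_squares(f,[.634,-.0075,.32,-.002,0,0,0,0]); f(r.x,True); print(r.x.round(4)); 
for im,q,n in((t,rt,'t'),(s,rs,'s')):
    a=ray(im,q[0]-3*q[1],.065)-ray(im,q[0]+3*q[1],.065); print(n,np.arctan2(a[1],a[0])%np.pi, ray(im,q[0],.065).round(4))
# nut picture: rectified around the axis at z=.062 and .046 top cam, with shift
p=r.x; c=W(p,0,p[3],0)[:2]
import copy
tt=copy.deepcopy(t); tt['cx']=t['cx']+p[4]; tt['cy']=t['cy']+p[5]; sss=copy.deepcopy(s); sss['cx']=s['cx']+p[6]; sss['cy']=s['cy']+p[7]
a=rect(tt,c,p[2],.062,.03,390); b=rect(tt,c,p[2],.046,.03,390)
k=6.5*1e3/1
for im,rr in((a,20),(a,11.5),(b,26.6)): cv2.circle(im,(195,195),int(rr*6.5),(0,255,0),1)
cv2.imwrite('pics/n1.png',np.hstack([a,b]))
```

```text
(array([342.91265254, 212.79254978]), array([0.30434999, 0.95256028]), array([0.13238447, 8.82722653]), np.int64(16)) (array([323.37696335, 216.89528796]), array([-0.98804617, -0.15415826]), array([0.01080243, 3.50105306]), np.int64(5))
[[-1.6, -0.0], [1.0, -1.1], [1.1, 0.5], [-0.7, 0.7], [0.2, 0.4], [-0.1, 0.5], [1.4, -0.6], [-0.1, 0.0], [-1.1, -0.5]]
[ 0.6326 -0.0094  0.3163 -0.0023 -0.2698 -0.8497  0.9405  0.9825]
t 0.32811771054751726 [ 0.6352 -0.0109  0.065 ]
s 0.2947449938131852 [ 0.6275 -0.0089  0.065 ]
```

View pics/n1.png

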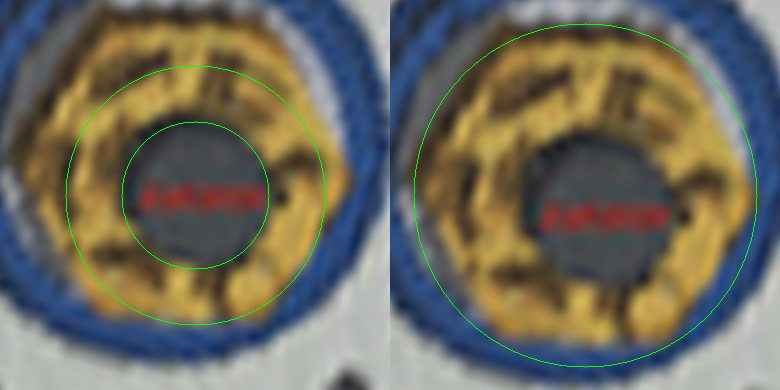

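```bash
cat > nut.py <<'E'
from fit import *
def hexpoly(ax,phi,z,R=.046/np.sqrt(3)):
    a=phi+np.pi/6+np.arange(6)*np.pi/3
    return np.c_[ax[0]+R*np.cos(a),ax[1]+R*np.sin(a),0*a+z]
def sil(im,ax,phi,sh,k=4,box=None):
    l,t,w,h=box; m=np.zeros((h*k,w*k),np.uint8)
    def fill(pts):
        p=(P(im,pts)+sh-[l,t]+.5)*k; cv2.fillConvexPoly(m,cv2.convexHull(p.astype(np.float32)).astype(np.int32),1)
    fill(np.r_[hexpoly(ax,phi,.024),hexpoly(ax,phi,.046)])
    a=np.linspace(0,2*np.pi,60); c=np.c_[ax[0]+.02*np.cos(a),ax[1]+.02*np.sin(a)]
    fill(np.r_[np.c_[c,0*a+.046],np.c_[c,0*a+.062]])
    return cv2.resize(m.astype(np.float32),(w,h),interpolation=cv2.INTER_AREA)
def brass(im,box):
    l,t,w,h=box; hs=cv2.cvtColor(im['color'][t:t+h,l:l+w],cv2.COLOR_RGB2HSV)
    m=cv2.inRange(hs,(8,90,40),(30,255,255)); 
    n,lab,st,_=cv2.connectedComponentsWithStats(m); j=1+np.argmax(st[1:,4]); m=(lab==j).astype(np.uint8)
    cs=cv2.findContours(m,0,1)[0]; o=np.zeros_like(m); cv2.drawContours(o,[max(cs,key=cv2.contourArea)],-1,1,-1); return o
E
python3 - <<'E'
from nut import *
t=imaging.get_image('top'); s=imaging.get_image('scene')
yaw=.32; ax=[.6333,-.0116]
for nm,im,box in(('top',t,(315,190,50,50)),('scene',s,(308,205,34,42))):
    B=brass(im,box); print(nm,B.sum(),sil(im,ax,.5,[0,0],4,box).sum())
    res=[]
    for d in np.arange(0,60,2.):
        best=min((np.abs(sil(im,ax,yaw+np.radians(d),[i,j],4,box)-B).sum(),i,j) for i in np.arange(-2,2.1,.5) for j in np.arange(-2,2.1,.5))
        res.append((round(float(best[0]),1),d,best[1],best[2]))
    print(sorted(res)[:8])
E
```

```text
top 548 603.375
[(48.6, np.float64(28.0), np.float64(-0.5), np.float64(-1.0)), (52.2, np.float64(30.0), np.float64(0.0), np.float64(-1.5)), (53.5, np.float64(26.0), np.float64(-0.5), np.float64(-1.0)), (53.9, np.float64(34.0), np.float64(0.0), np.float64(-1.5)), (54.1, np.float64(24.0), np.float64(-0.5), np.float64(-1.0)), (54.8, np.float64(32.0), np.float64(0.0), np.float64(-1.5)), (56.2, np.float64(22.0), np.float64(-0.5), np.float64(-1.0)), (59.2, np.float64(36.0), np.float64(0.0), np.float64(-1.5))]
scene 517 527.625
[(213.2, np.float64(14.0), np.float64(0.5), np.float64(0.5)), (213.6, np.float64(10.0), np.float64(0.5), np.float64(0.5)), (214.1, np.float64(12.0), np.float64(0.5), np.float64(0.5)), (214.1, np.float64(16.0), np.float64(0.5), np.float64(0.5)), (214.2, np.float64(22.0), np.float64(0.0), np.float64(0.5)), (214.2, np.float64(24.0), np.float64(0.0), np.float64(0.5)), (215.2, np.float64(18.0), np.float64(0.5), np.float64(0.5)), (215.4, np.float64(8.0), np.float64(0.5), np.float64(0.5))]
```

The nut's axis is at about (0.633, -0.012). Its flats are about 28° short of the next slot, so the nut is at roughly 0.56. I'll raise the arm clear and travel to it.

move_arm(
  series=[
    [0, 0, 5, 0, 0, 0],
    [0, 0, 5, 0, 0, 0],
    [0, 0, 5, 0, 0, 0],
    [2.8, 4.0, 0, 0, 0, 6],
    [2.8, 4.0, 0, 0, 0, 6],
    [2.8, 4.0, 0, 0, 0, 6],
    [2.8, 4.0, 0, 0, 0, 6],
    [2.8, 4.0, 0, 0, 0, 6],
  ],
  grip=1,
  force=40,
)

```text
clock: 2.05
position: [0.3811, -0.3752, 0.396]
ee_rot: [2.813, 1.398, 0.0]
force: [0.8, 0.2, 0.8]
width: 1.0
```

move_arm(
  series=[
    [2.8, 4.0, 0, 0, 0, 6],
    [2.8, 4.0, 0, 0, 0, 6],
    [2.8, 4.0, 0, 0, 0, 6],
    [2.8, 4.0, 0, 0, 0, 5],
    [2.8, 4.0, 0, 0, 0, 0],
    [2.8, 4.0, 0, 0, 0, 0],
    [2.8, 4.0, 0, 0, 0, 0],
    [2.8, 4.0, 0, 0, 0, 0],
  ],
)

```text
clock: 2.85
position: [0.6052, -0.0554, 0.3959]
ee_rot: [2.482, 1.925, 0.0]
force: [0.7, -0.6, -0.1]
width: 0.999
```

```bash
cat > st.py <<'E'
from h import *
from scipy.spatial.transform import Rotation as R
o=monitor.observe(); r=R.from_rotvec(o['ee_rot']).as_matrix()
j=np.degrees(np.arctan2(r[1,1],r[0,1]))
print('t',round(o['clock'],2),'pos',np.round(o['position'],4),'jaw',round(j,2),'zax',r[:,2].round(4),'F',np.round(o['force'],2),'M',np.round(o['ft_torque'],2),'w mm',round(o['width']*92,1),'q7',np.round(o['joints'][6],2))
E
python3 st.py
```

```text
t 2.85 pos [ 0.6052 -0.0554  0.3959] jaw -14.42 zax [ 5.e-04 -3.e-04 -1.e+00] F [ 0.7  -0.56 -0.06] M [-0.1  -0.16 -0.  ] w mm 91.9 q7 -0.37
```

move_arm(
  series=[
    [2.8, 4.4, 0, 0, 0, 0.7],
    [0, 0, -4.8, 0, 0, 0],
    [0, 0, -4.8, 0, 0, 0],
    [0, 0, -4.8, 0, 0, 0],
    [0, 0, -4.8, 0, 0, 0],
    [0, 0, -4.8, 0, 0, 0],
    [0, 0, -4.0, 0, 0, 0],
    [0, 0, 0, 0, 0, 0],
  ],
)

```text
clock: 3.65
position: [0.6274, -0.0155, 0.1103]
ee_rot: [-2.466, -1.938, 0.013]
force: [-0.8, -0.1, 0.0]
width: 0.997
```

```bash
python3 st.py
python3 - <<'E'
from h import *
t=imaging.get_image('top'); s=imaging.get_image('scene')
f=lambda im,l,tp,w,h,k: cv2.resize(im['color'][tp:tp+h,l:l+w,::-1],(w*k,h*k),interpolation=cv2.INTER_CUBIC)
cv2.imwrite('pics/d1.png',np.hstack([f(t,290,160,98,98,4),f(s,275,150,98,98,4)]))
E
```

```text
t 3.65 pos [ 0.6274 -0.0155  0.1103] jaw -13.68 zax [-9.9e-03 -6.0e-04 -1.0e+00] F [-0.78 -0.06  0.01] M [-0.09 -0.05  0.03] w mm 91.8 q7 -0.53
```

View pics/d1.png

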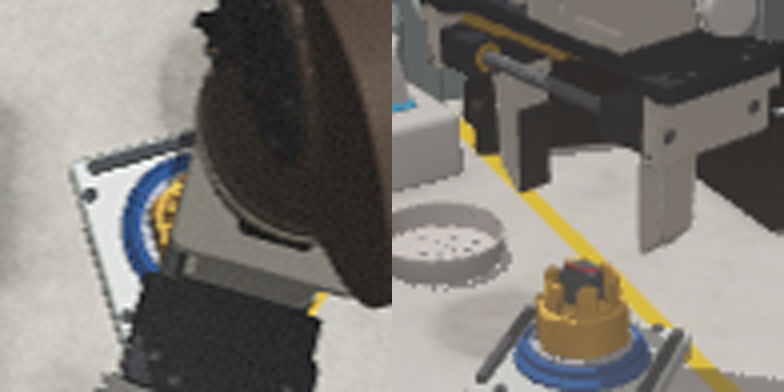

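The scene view shows the open fingers above the nut and roughly straddling it (crop (530,180) and (665,250), nut at (585,300)). The top view is blocked by the arm.

move_arm(
  series=[
    [0, 0, 0, 0, 0, 0],
    [0, 0, 0, 0, 0, 0],
  ],
)

```text
clock: 3.95
position: [0.6328, -0.0146, 0.1184]
ee_rot: [2.468, 1.939, 0.005]
force: [-0.2, -0.3, -0.3]
width: 1.0
```

```bash
python3 st.py
```

```text
t 3.95 pos [ 0.6328 -0.0146  0.1184] jaw -13.69 zax [ 4.3e-03  1.0e-04 -1.0e+00] F [-0.23 -0.26 -0.33] M [-0.03 -0.05 -0.01] w mm 92.0 q7 -0.53
```

move_arm(
  series=[
    [0, 0.3, -2, 0, 0, 0],
    [0, 0, -2, 0, 0, 0],
    [0, 0, -1.5, 0, 0, 0],
    [0, 0, -1, 0, 0, 0],
    [0, 0, -0.5, 0, 0, 0],
    [0, 0, 0, 0, 0, 0],
    [0, 0, 0, 0, 0, 0],
  ],
)

```text
clock: 4.65
position: [0.6317, -0.0117, 0.0464]
ee_rot: [2.47, 1.941, 0.001]
force: [0.4, 0.4, -0.3]
width: 0.998
```

```bash
python3 st.py
```

```text
t 4.65 pos [ 0.6317 -0.0117  0.0464] jaw -13.69 zax [ 9.e-04  1.e-04 -1.e+00] F [ 0.42  0.36 -0.31] M [-0.01 -0.03 -0.02] w mm 91.8 q7 -0.58
```

Close on the flats with light force first, to feel the offset and angle.

move_arm(
  series=[
    [0, 0, 0, 0, 0, 0],
    [0, 0, 0, 0, 0, 0],
    [0, 0, 0, 0, 0, 0],
    [0, 0, 0, 0, 0, 0],
    [0, 0, 0, 0, 0, 0],
    [0, 0, 0, 0, 0, 0],
  ],
  grip=0.45,
  force=5,
)

```text
clock: 5.25
position: [0.6316, -0.0118, 0.0458]
ee_rot: [2.47, 1.941, 0.001]
force: [11.7, -1.9, -4.7]
width: 0.53
```

```bash
python3 st.py
```

```text
t 5.25 pos [ 0.6316 -0.0118  0.0458] jaw -13.69 zax [ 8.e-04  0.e+00 -1.e+00] F [11.69 -1.9  -4.67] M [-0.41 -2.08  0.  ] w mm 48.8 q7 -0.58
```

The +x finger touched first, so the nut is about 1.4 mm further along +x than the TCP. I'll shift the gripper to it and settle the grip.

move_arm(
  series=[
    [0.07, -0.02, 0, 0, 0, 0],
    [0.07, -0.02, 0.1, 0, 0, 0],
    [0, 0, 0, 0, 0, 0],
    [0, 0, 0, 0, 0, 0],
  ],
)

```text
clock: 5.65
position: [0.633, -0.0123, 0.0466]
ee_rot: [2.47, 1.941, 0.001]
force: [6.2, -0.1, -5.9]
width: 0.498
```

```bash
python3 st.py
```

```text
t 5.65 pos [ 0.633  -0.0123  0.0466] jaw -13.69 zax [ 7.e-04  0.e+00 -1.e+00] F [ 6.18 -0.14 -5.95] M [-0.13 -1.13 -0.04] w mm 45.8 q7 -0.57
```

move_arm(
  series=[
    [0.04, 0, 0.05, 0, 0, 0],
    [0, 0, 0, 0, 0, 0],
    [0, 0, 0, 0, 0, 0],
    [0, 0, 0, 0, 0, 0],
  ],
  grip=0.4,
  force=40,
)

```text
clock: 6.05
position: [0.633, -0.0123, 0.0466]
ee_rot: [-2.47, -1.941, 0.0]
force: [6.0, -0.1, -10.2]
width: 0.495
```

```bash
python3 st.py
```

```text
t 6.05 pos [ 0.633  -0.0123  0.0466] jaw -13.69 zax [-1.e-04  1.e-04 -1.e+00] F [  5.98  -0.06 -10.16] M [-0.09 -1.38  0.01] w mm 45.6 q7 -0.57
```

move_arm(
  series=[
    [0, 0, -0.1, 0, 0, -3],
    [0, 0, 0, 0, 0, -3],
    [0, 0, 0, 0, 0, -3],
    [0, 0, 0, 0, 0, -3],
    [0, 0, 0, 0, 0, -3],
    [0, 0, 0, 0, 0, 0],
  ],
)

```text
clock: 6.65
position: [0.6326, -0.0121, 0.0465]
ee_rot: [2.702, 1.602, -0.001]
force: [-0.1, -1.2, 2.4]
width: 0.499
```

```bash
python3 st.py
```

```text
t 6.65 pos [ 0.6326 -0.0121  0.0465] jaw -28.68 zax [-5.e-04 -5.e-04 -1.e+00] F [-0.09 -1.18  2.4 ] M [-0.13  0.05  0.52] w mm 45.9 q7 -0.79
```

The reaction torque is 0.52 N m and the flats are held. I'll continue, staying slightly short of the computed 39.5° (28° plus the twist).

move_arm(
  series=[
    [0, 0, 0, 0, 0, -4],
    [0, 0, 0, 0, 0, -4],
    [0, 0, 0, 0, 0, -4],
    [0, 0, 0, 0, 0, -4],
    [0, 0, 0, 0, 0, -3],
    [0, 0, 0, 0, 0, -3],
    [0, 0, 0, 0, 0, 0],
  ],
)

```text
clock: 7.35
position: [0.6321, -0.0116, 0.0465]
ee_rot: [-2.957, -1.059, 0.002]
force: [-3.9, 0.5, 6.7]
width: 0.501
```

```bash
python3 st.py
```

```text
t 7.35 pos [ 0.6321 -0.0116  0.0465] jaw -50.59 zax [-0.0016  0.     -1.    ] F [-3.89  0.49  6.75] M [0.11 0.79 0.56] w mm 46.1 q7 -1.09
```

move_arm(
  series=[
    [0, 0, 0, 0, 0, 4],
    [0, 0, 0, 0, 0, 4],
    [0, 0, 0, 0, 0, 0],
  ],
)

```text
clock: 7.65
position: [0.6322, -0.0118, 0.0465]
ee_rot: [-2.873, -1.268, 0.002]
force: [-3.1, 0.7, 5.6]
width: 0.498
```

```bash
python3 st.py
```

```text
t 7.65 pos [ 0.6322 -0.0118  0.0465] jaw -42.38 zax [-1.3e-03  3.0e-04 -1.0e+00] F [-3.06  0.65  5.63] M [0.09 0.59 0.28] w mm 45.8 q7 -0.98
```

move_arm(
  series=[
    [0, 0, 0, 0, 0, 3.5],
    [0, 0, 0, 0, 0, 0],
  ],
)

```text
clock: 7.85
position: [0.6323, -0.0119, 0.0465]
ee_rot: [-2.834, -1.354, 0.001]
force: [-3.0, 0.5, 6.0]
width: 0.498
```

```bash
python3 st.py
```

```text
t 7.85 pos [ 0.6323 -0.0119  0.0465] jaw -38.94 zax [-1.2e-03  3.0e-04 -1.0e+00] F [-2.98  0.51  6.02] M [0.09 0.6  0.12] w mm 45.8 q7 -0.93
```

move_arm(
  series=[
    [0, 0, 0, 0, 0, 2],
    [0, 0, 0, 0, 0, 0],
  ],
)

```text
clock: 8.05
position: [0.6324, -0.0119, 0.0465]
ee_rot: [-2.811, -1.401, 0.001]
force: [-2.7, -0.1, 5.8]
width: 0.496
```

```bash
python3 st.py
```

```text
t 8.05 pos [ 0.6324 -0.0119  0.0465] jaw -37.0 zax [-1.1e-03  3.0e-04 -1.0e+00] F [-2.68 -0.08  5.78] M [ 0.06  0.53 -0.02] w mm 45.7 q7 -0.9
```

With zero torque the nut sits at -37.2°. The target is 18.3° - 60° = -41.7°, so about 4.5° remains, plus 13.4° of wind-up.

move_arm(
  series=[
    [0, 0, 0, 0, 0, -4],
    [0, 0, 0, 0, 0, -4],
    [0, 0, 0, 0, 0, -4],
    [0, 0, 0, 0, 0, -3.8],
    [0, 0, 0, 0, 0, -2],
    [0, 0, 0, 0, 0, 0],
    [0, 0, 0, 0, 0, 0],
  ],
)

```text
clock: 8.75
position: [0.632, -0.0115, 0.0465]
ee_rot: [-2.994, -0.95, 0.003]
force: [-3.3, 1.0, 7.4]
width: 0.496
```

```bash
python3 st.py
```

```text
t 8.75 pos [ 0.632  -0.0115  0.0465] jaw -54.78 zax [-1.8e-03  2.0e-04 -1.0e+00] F [-3.34  0.97  7.38] M [0.16 0.89 0.57] w mm 45.6 q7 -1.15
```

move_arm(
  series=[
    [0, 0, 0, 0, 0, 4],
    [0, 0, 0, 0, 0, 4],
    [0, 0, 0, 0, 0, 5],
    [0, 0, 0, 0, 0, 0],
    [0, 0, 0, 0, 0, 0],
  ],
)

```text
clock: 9.25
position: [0.6322, -0.0118, 0.0465]
ee_rot: [-2.867, -1.281, 0.002]
force: [-3.4, 1.5, 6.5]
width: 0.5
```

```bash
python3 st.py
```

```text
t 9.25 pos [ 0.6322 -0.0118  0.0465] jaw -41.86 zax [-1.4e-03  5.0e-04 -1.0e+00] F [-3.41  1.53  6.55] M [0.11 0.6  0.  ] w mm 46.0 q7 -0.97
```

Torque is zero at -41.9°, which is the aligned angle. I'll release, rise and move aside to look.

move_arm(
  series=[
    [0, 0, 0, 0, 0, 0],
    [0, 0, 0, 0, 0, 0],
    [0, 0, 0, 0, 0, 0],
    [0, 0, 2, 0, 0, 0],
    [0, 0, 4.5, 0, 0, 0],
    [0, 0, 4.5, 0, 0, 0],
    [0, 0, 4.5, 0, 0, 0],
    [-2, -4.4, 1, 0, 0, -6],
  ],
  grip=1,
)

```text
clock: 10.05
position: [0.6174, -0.0487, 0.2171]
ee_rot: [-2.926, -1.14, -0.018]
force: [1.3, -1.1, 0.3]
width: 0.996
```

move_arm(
  series=[
    [-2, -4.4, 0, 0, 0, -7],
    [-2, -4.4, 0, 0, 0, -7],
    [-2, -4.4, 0, 0, 0, -7],
    [-2, -4.4, 0, 0, 0, -7],
    [-2, -4.4, 0, 0, 0, -7],
    [-2, -4.4, 0, 0, 0, -7],
    [-2, -2, 0, 0, 0, 0],
    [0, 0, 0, 0, 0, 0],
  ],
)

```text
clock: 10.85
position: [0.469, -0.3449, 0.2111]
ee_rot: [3.139, -0.011, -0.003]
force: [-1.1, 1.0, -0.2]
width: 1.0
```

```bash
python3 st.py
python3 - <<'E'
from nut import *
t=imaging.get_image('top'); s=imaging.get_image('scene')
yaw=.32; ax=[.6325,-.012]; box=(315,190,50,50)
B=brass(t,box); res=[]
for d in np.arange(-30,30,2.):
    b=min((np.abs(sil(t,ax,yaw+np.radians(d),[i,j],4,box)-B).sum(),i,j) for i in np.arange(-2,2.1,.5) for j in np.arange(-2,2.1,.5)); res.append((round(float(b[0]),1),float(d),float(b[1]),float(b[2])))
print(sorted(res)[:6])
import copy
tt=copy.deepcopy(t); tt['cx']+=-.27; tt['cy']+=-.85
a=rect(tt,ax,yaw,.062,.03,390)
cv2.line(a,(0,195),(390,195),(0,255,0),1); cv2.circle(a,(195,195),130,(0,255,0),1)
f=lambda im,l,tp,w,h,k: cv2.resize(im['color'][tp:tp+h,l:l+w,::-1],(w*k,h*k),interpolation=cv2.INTER_CUBIC)
p=f(t,400,235,65,65,3);q=f(s,375,195,65,65,3); w=f(s,302,203,44,65,6)[:390,:210]
cv2.imwrite('pics/n2.png',np.hstack([a,w,np.vstack([p,q])]))
# pin
for c,im in(('top',t),('scene',s)):
  for o in outline_of(c,'lock_pin')[:2]:
    m=o['mask']; h=cv2.cvtColor(im['color'],cv2.COLOR_RGB2HSV)
    red=(cv2.inRange(h,(0,120,40),(8,255,255))|cv2.inRange(h,(172,120,40),(179,255,255)))>0
    k=cv2.dilate(m.astype(np.uint8),np.ones((7,7)))>0; r=red&k; ys,xs=np.nonzero(r); print(c,o['p'],o['rect'],'red',xs.min(),xs.max(),ys.min(),ys.max(),'mean',xs.mean().round(1),ys.mean().round(1),r.sum())
E
```

```text
t 10.85 pos [ 0.469  -0.3449  0.2111] jaw -90.41 zax [-0.0022 -0.0021 -1.    ] F [-1.12  1.02 -0.15] M [ 0.04 -0.02 -0.01] w mm 92.0 q7 -1.04
[(49.1, 0.0, -0.5, -2.0), (50.4, -6.0, -0.5, -2.0), (50.8, -4.0, -0.5, -2.0), (51.4, 4.0, -0.5, -2.0), (52.1, -2.0, -0.5, -2.0), (53.6, 2.0, -0.5, -2.0)]
top 0.82 [415.3, 253.9, 16.4, 29.4] red 419 432 270 283 mean 426.9 276.6 140Traceback (most recent call last):
  File "<stdin>", line 20, in <module>
    return umr_minimum(a, axis, None, out, keepdims, initial, where)
ValueError: zero-size array to reduction operation minimum which has no identity
```

View pics/n2.png

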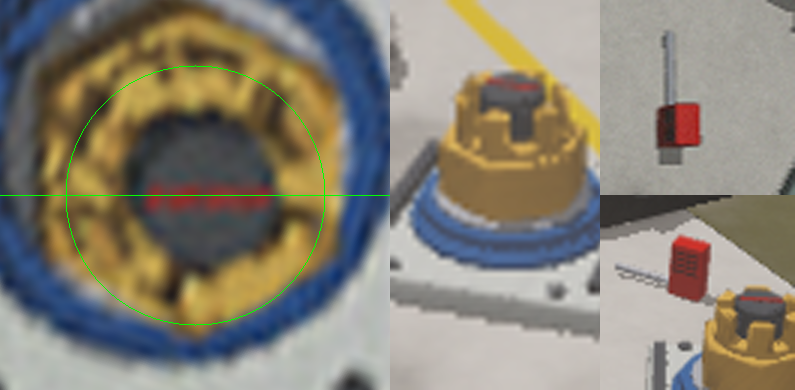

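The nut is aligned: hex vertex straight below, and a slot on the red line at both sides. Now I'll locate the pin.

Run:
```python
from h import *
t=imaging.get_image('top'); s=imaging.get_image('scene'); sh=np.array([-.27,-.85]); ss=np.array([.94,.98])
print('handle top', ray(t,np.array([429.2,276.0])-sh,.044).round(4))
print('handle top no shift', ray(t,np.array([429.2,276.0]),.044).round(4))
a=t['color'][235:300,400:466].astype(int)
h=cv2.cvtColor(t['color'],cv2.COLOR_RGB2HSV)[268:287,416:436]
print(h[8]); 
for v in range(244,271,3):
    r=t['color'][v,414:432].astype(int).sum(1); print(v,r.tolist())
# scene red top face
hs=cv2.cvtColor(s['color'],cv2.COLOR_RGB2HSV); rd=((hs[...,0]<9)|(hs[...,0]>171))&(hs[...,1]>130)&(hs[...,2]>40)
rd[:195]=0;rd[240:]=0;rd[:,:390]=0;rd[:,420:]=0
ys,xs=np.nonzero(rd);print('scene red',xs.min(),xs.max(),ys.min(),ys.max())
for u in (.55,):
    for y0 in (-.18,):
        for yaw in (0,):
            c=np.array([[i*.013,j*.008,k*.044] for k in(0,1) for i in(-1,1) for j in(-1,1)])+[.55,y0,0]
            print('top',(P(t,c)+sh).round(1).tolist()); print('scene',(P(s,c)+ss).round(1).tolist())
```

```text
handle top [ 0.5256 -0.1765  0.044 ]
handle top no shift [ 0.5271 -0.176   0.044 ]
[[ 23  13 163]
 [ 33  14 167]
 [ 16  21 131]
 [  3 108  73]
 [  2 143  68]
 [  4 122  69]
 [175  99  59]
 [  7  94  49]
 [  4 103  62]
 [  0 173 131]
 [  1 185 175]
 [  1 189 178]
 [  0 189 174]
 [  1 195 171]
 [  2 191 172]
 [  1 202 168]
 [  0 195 166]
 [  4  65 162]
 [ 49  12 172]
 [ 34  12 165]]
244 [473, 486, 479, 481, 481, 494, 473, 485, 492, 484, 492, 486, 482, 485, 476, 480, 499, 494]
247 [468, 468, 471, 477, 476, 498, 401, 271, 356, 429, 409, 449, 494, 483, 489, 496, 492, 492]
250 [486, 493, 503, 499, 494, 496, 402, 278, 357, 436, 429, 451, 488, 472, 476, 495, 481, 484]
253 [496, 484, 500, 488, 489, 483, 497, 388, 346, 434, 418, 449, 490, 483, 486, 495, 492, 481]
256 [499, 506, 497, 504, 499, 487, 498, 379, 334, 432, 406, 428, 496, 489, 498, 496, 502, 490]
259 [506, 497, 488, 482, 485, 493, 494, 392, 326, 427, 412, 432, 496, 500, 484, 503, 509, 510]
262 [496, 498, 502, 495, 488, 499, 495, 382, 315, 422, 422, 445, 490, 486, 482, 485, 489, 488]
265 [488, 482, 487, 494, 491, 506, 505, 390, 321, 420, 388, 435, 499, 485, 482, 481, 483, 487]
268 [474, 482, 489, 482, 480, 494, 501, 386, 315, 425, 412, 439, 513, 517, 512, 497, 499, 502]
scene red 398 410 209 229
top [[428.3, 271.3], [420.1, 271.1], [428.3, 257.8], [420.1, 257.6], [435.3, 270.0], [426.8, 269.7], [435.3, 255.9], [426.8, 255.7]]
scene [[402.0, 224.2], [398.7, 226.9], [392.1, 221.2], [388.7, 223.8], [403.5, 207.1], [400.1, 209.6], [393.3, 204.2], [389.9, 206.7]]
```

The pin handle is at about (0.525, -0.175), yaw about +2.5°.

move_arm(
  series=[
    [1.5, 4.5, 0, 0, 0, 1],
    [1.5, 4.5, 0, 0, 0, 1],
    [1.5, 4.5, 0, 0, 0, 0.8],
    [0.9, 3.5, 0, 0, 0, 0],
    [0, 0, -4.5, 0, 0, 0],
    [0, 0, -3.5, 0, 0, 0],
    [0, 0, -2, 0, 0, 0],
    [0, 0, 0, 0, 0, 0],
  ],
)

```text
clock: 11.9
position: [0.5256, -0.1682, 0.1086]
ee_rot: [-3.139, -0.081, 0.008]
force: [0.2, 0.4, 1.0]
width: 0.998
```

move_arm(
  series=[
    [0, 0, 0, 0, 0, 0],
    [0, 0, 0, 0, 0, 0],
  ],
)

```text
clock: 12.1
position: [0.5282, -0.1699, 0.1127]
ee_rot: [3.14, 0.078, 0.004]
force: [0.6, 0.6, 0.1]
width: 0.998
```

```bash
python3 st.py
```

```text
t 12.1 pos [ 0.5282 -0.1699  0.1127] jaw -87.14 zax [ 2.4e-03 -4.0e-04 -1.0e+00] F [0.59 0.65 0.06] M [ 0.01  0.01 -0.02] w mm 91.9 q7 -1.35
```

move_arm(
  series=[
    [-0.5, -0.5, -2, 0, 0, 0],
    [0, 0, -2.5, 0, 0, 0],
    [0, 0, -2, 0, 0, 0],
    [0, 0, -1.2, 0, 0, 0],
    [0, 0, -0.5, 0, 0, 0],
    [0, 0, 0, 0, 0, 0],
    [0, 0, 0, 0, 0, 0],
  ],
  grip=0.5,
  force=5,
)

```text
clock: 12.8
position: [0.5228, -0.1753, 0.0302]
ee_rot: [3.14, 0.077, 0.002]
force: [0.7, -1.3, 0.4]
width: 0.506
```

```bash
python3 st.py
```

```text
t 12.8 pos [ 0.5228 -0.1753  0.0302] jaw -87.18 zax [ 1.5e-03 -4.0e-04 -1.0e+00] F [ 0.71 -1.27  0.4 ] M [ 0.02  0.02 -0.  ] w mm 46.6 q7 -1.35
```

Closing gently, then firming up the grip.

move_arm(
  series=[
    [0, 0, 0, 0, 0, 0],
    [0, 0, 0, 0, 0, 0],
    [0, 0, 0, 0, 0, 0],
    [0, 0, 0, 0, 0, 0],
    [0, 0, 0, 0, 0, 0],
    [0, 0, 0, 0, 0, 0],
  ],
  grip=0.05,
  force=4,
)

```text
clock: 13.4
position: [0.5221, -0.1752, 0.0294]
ee_rot: [3.141, 0.077, 0.0]
force: [-0.3, 0.6, 2.1]
width: 0.175
```

move_arm(
  series=[
    [0, 0, 0, 0, 0, 0],
    [0, 0, 0, 0, 0, 0],
  ],
  force=25,
)

```text
clock: 13.6
position: [0.5221, -0.1752, 0.0294]
ee_rot: [3.141, 0.077, 0.0]
force: [-1.3, 0.9, 4.1]
width: 0.173
```

```bash
python3 st.py
```

```text
t 13.6 pos [ 0.5221 -0.1752  0.0294] jaw -87.19 zax [ 1.e-04 -1.e-04 -1.e+00] F [-1.31  0.87  4.13] M [ 0.01  0.24 -0.02] w mm 15.9 q7 -1.35
```

move_arm(
  series=[
    [0, 0, 2, 0, 0, 0],
    [0, 0, 4, 0, 0, 0],
    [0, 0, 4, 0, 0, 0],
    [0.5, 3.5, 2, 0, 0, 4],
    [0.5, 3.5, 0, 0, 0, 4],
    [0.6, 3.5, 0, 0, 0, 4],
    [0.6, 3.0, 0, 0, 0, 3.5],
    [0, 0, 0, 0, 0, 0],
  ],
)

```text
clock: 14.4
position: [0.5446, -0.0345, 0.1492]
ee_rot: [-3.097, -0.513, -0.001]
force: [0.5, 0.2, -0.3]
width: 0.174
```

move_arm(
  series=[
    [0, 0, -2, 0, 0, 0],
    [0, 0, -2, 0, 0, 0],
    [0, 0, -1, 0, 0, 0],
    [0, 0, 0, 0, 0, 0],
    [0, 0, 0, 0, 0, 0],
  ],
)

```text
clock: 14.9
position: [0.5441, -0.0404, 0.0995]
ee_rot: [3.102, 0.499, -0.0]
force: [0.3, -0.3, -0.8]
width: 0.172
```

```bash
python3 st.py
python3 - <<'E'
from h import *
t=imaging.get_image('top'); s=imaging.get_image('scene')
f=lambda im,l,tp,w,h,k: cv2.resize(im['color'][tp:tp+h,l:l+w,::-1],(w*k,h*k),interpolation=cv2.INTER_CUBIC)
cv2.imwrite('pics/p1.png',np.hstack([f(t,300,185,80,80,5),f(s,290,180,80,80,5)]))
E
python3 st.py
```

```text
t 14.9 pos [ 0.5441 -0.0404  0.0995] jaw -71.71 zax [-1.e-04 -1.e-04 -1.e+00] F [ 0.34 -0.27 -0.79] M [-0.04 -0.01 -0.03] w mm 15.8 q7 -1.38
t 15.0 pos [ 0.5446 -0.0403  0.1001] jaw -71.7 zax [ 1.4e-03 -1.0e-04 -1.0e+00] F [0.89 1.04 0.14] M [0.02 0.01 0.04] w mm 15.8 q7 -1.38
```

View pics/p1.png

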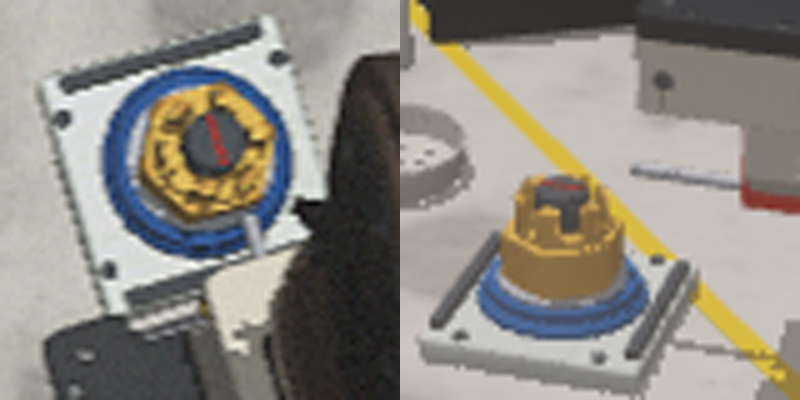

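The rod tip is at top crop (247,215), beside the nut, pointing along the red line. I'll measure the lateral offset within the same image.

Run:
```python
from h import *
t=imaging.get_image('top'); s=imaging.get_image('scene'); st=np.array([-.27,-.85]); ss=np.array([.94,.98])
n=np.array([-.314,.949]); u=np.array([.949,.314])
def red(im,box):
    l,tp,w,h=box; a=im['color'][tp:tp+h,l:l+w].astype(float); w_=np.clip(a[...,0]-1.6*np.maximum(a[...,1],a[...,2])-15,0,None)
    ys,xs=np.mgrid[tp:tp+h,l:l+w]; return np.array([(w_*xs).sum(),(w_*ys).sum()])/w_.sum()
q=red(t,(335,203,20,20)); q2=red(s,(312,205,26,18)); print(q,q2)
for nm,im,r,sh in(('t',t,q,st),('s',s,q2,ss)):
    w=ray(im,r-sh,.065)[:2]; print(nm,'redline lat',(w@n).round(4),'along',(w@u).round(4))
# rod in top: brightness profile across rows 228..234
g=t['color'].astype(int).sum(2)
for v in range(226,236): print(v,g[v,343:358].tolist())
def tip(im,p,sh): w=ray(im,np.array(p)-sh,.0777)[:2]; return (w@n).round(4),(w@u).round(4)
print(tip(t,[349.2,228.],st),tip(t,[351,235],st), 'scene tip',tip(s,[(633-400)/5+290-.4,(168)/5+180-.4],ss))
```

```text
[342.97419355 212.87913978] [323.98947368 217.        ]
t redline lat -0.2098 along 0.5976
s redline lat -0.2091 along 0.5946
226 [522, 544, 452, 266, 168, 179, 210, 274, 250, 234, 304, 236, 193, 415, 518]
227 [219, 164, 195, 228, 286, 312, 388, 338, 238, 302, 248, 189, 206, 500, 589]
228 [256, 309, 322, 327, 291, 337, 538, 554, 395, 242, 212, 253, 527, 660, 661]
229 [327, 311, 320, 338, 262, 261, 432, 537, 408, 232, 204, 260, 520, 649, 641]
230 [328, 289, 223, 203, 172, 225, 397, 540, 512, 323, 228, 529, 663, 650, 663]
231 [194, 166, 239, 303, 298, 226, 329, 526, 528, 342, 513, 679, 659, 646, 642]
232 [298, 297, 303, 268, 197, 177, 307, 481, 524, 466, 583, 664, 655, 659, 657]
233 [244, 188, 174, 152, 195, 215, 245, 404, 537, 523, 586, 670, 653, 651, 504]
234 [189, 172, 190, 208, 232, 245, 268, 361, 530, 500, 556, 538, 381, 382, 345]
235 [222, 209, 242, 244, 316, 568, 634, 458, 477, 522, 410, 368, 485, 584, 634]
(np.float64(-0.2101), np.float64(0.5671)) (np.float64(-0.2095), np.float64(0.5542)) scene tip (np.float64(-0.2093), np.float64(0.5683))
```

The cameras and the grasp-derived axis suggest shifting the rod +0.4 to +1.5 mm. I'll take +0.8, go down to hole height and approach.

move_arm(
  series=[
    [-0.02, 0.08, -1, 0, 0, 0],
    [0, 0, -0.9, 0, 0, 0],
    [0, 0, -0.2, 0, 0, 0],
    [0.38, 0.13, 0, 0, 0, 0],
    [0.38, 0.12, 0, 0, 0, 0],
    [0, 0, 0, 0, 0, 0],
    [0, 0, 0, 0, 0, 0],
  ],
)

```text
clock: 15.8
position: [0.5517, -0.0368, 0.0784]
ee_rot: [3.101, 0.5, 0.001]
force: [-0.0, -0.3, -1.2]
width: 0.172
```

```bash
cat >> st.py <<'E'
p=o['position']; f=o['force']
print('lat',round(-.314*p[0]+.949*p[1],4),'along',round(.949*p[0]+.314*p[1]-.5979,4),'Fu',round(.949*f[0]+.314*f[1],1),'Fn',round(-.314*f[0]+.949*f[1],1))
E
python3 st.py
```

```text
t 15.8 pos [ 0.5517 -0.0368  0.0784] jaw -71.68 zax [ 4.e-04 -0.e+00 -1.e+00] F [-0.05 -0.27 -1.17] M [ 0.01  0.03 -0.  ] w mm 15.8 q7 -1.39
lat -0.2081 along -0.0858 Fu -0.1 Fn -0.2
```

move_arm(
  series=[
    [0.24, 0.08, 0, 0, 0, 0],
    [0.24, 0.08, 0, 0, 0, 0],
    [0.24, 0.08, 0, 0, 0, 0],
    [0.14, 0.05, 0, 0, 0, 0],
    [0, 0, 0, 0, 0, 0],
  ],
)

```text
clock: 16.3
position: [0.5603, -0.0338, 0.0782]
ee_rot: [3.102, 0.5, 0.0]
force: [0.4, 0.7, -0.8]
width: 0.174
```

```bash
python3 st.py
```

```text
t 16.3 pos [ 0.5603 -0.0338  0.0782] jaw -71.68 zax [ 2.e-04  0.e+00 -1.e+00] F [ 0.43  0.7  -0.84] M [ 0.02  0.01 -0.  ] w mm 16.0 q7 -1.39
lat -0.208 along -0.0768 Fu 0.6 Fn 0.5
```

move_arm(
  series=[
    [0.1, 0.03, 0, 0, 0, 0],
    [0.1, 0.03, 0, 0, 0, 0],
    [0.1, 0.03, 0, 0, 0, 0],
    [0, 0, 0, 0, 0, 0],
  ],
)

```text
clock: 16.7
position: [0.5632, -0.033, 0.0783]
ee_rot: [3.102, 0.5, 0.0]
force: [0.7, -0.8, -0.2]
width: 0.172
```

```bash
python3 st.py
```

```text
t 16.7 pos [ 0.5632 -0.033   0.0783] jaw -71.68 zax [ 1.e-04  0.e+00 -1.e+00] F [ 0.74 -0.78 -0.24] M [0.03 0.02 0.06] w mm 15.8 q7 -1.39
lat -0.2081 along -0.0738 Fu 0.5 Fn -1.0
```

move_arm(
  series=[
    [0.1, 0.03, 0, 0, 0, 0],
    [0.1, 0.03, 0, 0, 0, 0],
    [0.1, 0.04, 0, 0, 0, 0],
    [0, 0, 0, 0, 0, 0],
  ],
)

```text
clock: 17.1
position: [0.5662, -0.032, 0.0783]
ee_rot: [3.102, 0.5, 0.0]
force: [0.1, -0.2, -0.0]
width: 0.172
```

```bash
python3 st.py
```

```text
t 17.1 pos [ 0.5662 -0.032   0.0783] jaw -71.68 zax [ 2.e-04  0.e+00 -1.e+00] F [ 0.07 -0.18 -0.04] M [ 0.07  0.03 -0.02] w mm 15.9 q7 -1.39
lat -0.2081 along -0.0706 Fu 0.0 Fn -0.2
```

move_arm(
  series=[
    [0.14, 0.05, 0, 0, 0, 0],
    [0.14, 0.05, 0, 0, 0, 0],
    [0.14, 0.04, 0, 0, 0, 0],
    [0, 0, 0, 0, 0, 0],
  ],
)

```text
clock: 17.5
position: [0.5705, -0.0305, 0.0783]
ee_rot: [-3.102, -0.5, -0.0]
force: [-0.1, -0.3, 0.1]
width: 0.169
```

```bash
python3 st.py
```

```text
t 17.5 pos [ 0.5705 -0.0305  0.0783] jaw -71.68 zax [ 3.e-04  1.e-04 -1.e+00] F [-0.08 -0.32  0.05] M [-0.03  0.07 -0.01] w mm 15.6 q7 -1.4
lat -0.2081 along -0.0661 Fu -0.2 Fn -0.3
```

The tip is inside the hole with no contact force. I'll continue in small steps.

move_arm(
  series=[
    [0.19, 0.06, 0, 0, 0, 0],
    [0.19, 0.06, 0, 0, 0, 0],
    [0.19, 0.07, 0, 0, 0, 0],
    [0.19, 0.06, 0, 0, 0, 0],
    [0.19, 0.06, 0, 0, 0, 0],
    [0, 0, 0, 0, 0, 0],
  ],
)

```text
clock: 18.1
position: [0.58, -0.0274, 0.0782]
ee_rot: [3.101, 0.5, 0.0]
force: [-1.1, 0.5, -1.0]
width: 0.172
```

```bash
python3 st.py
```

```text
t 18.1 pos [ 0.58   -0.0274  0.0782] jaw -71.68 zax [ 2.e-04  0.e+00 -1.e+00] F [-1.12  0.48 -0.97] M [0.03 0.04 0.  ] w mm 15.8 q7 -1.4
lat -0.2081 along -0.0561 Fu -0.9 Fn 0.8
```

move_arm(
  series=[
    [0.19, 0.06, 0, 0, 0, 0],
    [0.19, 0.06, 0, 0, 0, 0],
    [0.19, 0.07, 0, 0, 0, 0],
    [0.19, 0.06, 0, 0, 0, 0],
    [0.19, 0.06, 0, 0, 0, 0],
    [0, 0, 0, 0, 0, 0],
  ],
)

```text
clock: 18.7
position: [0.5895, -0.0243, 0.0783]
ee_rot: [-3.102, -0.5, -0.0]
force: [0.5, 0.2, -0.1]
width: 0.172
```

```bash
python3 st.py
```

```text
t 18.7 pos [ 0.5895 -0.0243  0.0783] jaw -71.68 zax [ 2.e-04  1.e-04 -1.e+00] F [ 0.48  0.19 -0.12] M [0.01 0.01 0.01] w mm 15.8 q7 -1.4
lat -0.2082 along -0.0461 Fu 0.5 Fn 0.0
```

Forces are still nil. About 10 mm remains.

move_arm(
  series=[
    [0.14, 0.05, 0, 0, 0, 0],
    [0.14, 0.04, 0, 0, 0, 0],
    [0.14, 0.05, 0, 0, 0, 0],
    [0.14, 0.05, 0, 0, 0, 0],
    [0.09, 0.03, 0, 0, 0, 0],
    [0, 0, 0, 0, 0, 0],
  ],
)

```text
clock: 19.3
position: [0.5958, -0.0222, 0.0782]
ee_rot: [-3.102, -0.5, -0.0]
force: [0.6, 0.2, -1.0]
width: 0.176
```

```bash
python3 st.py
```

```text
t 19.3 pos [ 0.5958 -0.0222  0.0782] jaw -71.68 zax [ 0.  0. -1.] F [ 0.61  0.18 -1.05] M [-0.05  0.04 -0.03] w mm 16.2 q7 -1.4
lat -0.2081 along -0.0394 Fu 0.6 Fn -0.0
```

move_arm(
  series=[
    [0.05, 0.02, 0, 0, 0, 0],
    [0.05, 0.01, 0, 0, 0, 0],
    [0.05, 0.02, 0, 0, 0, 0],
    [0, 0, 0, 0, 0, 0],
  ],
)

```text
clock: 19.7
position: [0.5972, -0.0217, 0.0782]
ee_rot: [3.102, 0.5, -0.0]
force: [-1.2, -0.3, -0.6]
width: 0.176
```

```bash
python3 st.py
```

```text
t 19.7 pos [ 0.5972 -0.0217  0.0782] jaw -71.68 zax [-0. -0. -1.] F [-1.25 -0.34 -0.65] M [-0.03 -0.02  0.03] w mm 16.2 q7 -1.41
lat -0.2082 along -0.0379 Fu -1.3 Fn 0.1
```

move_arm(
  series=[
    [0.05, 0.01, 0, 0, 0, 0],
    [0.05, 0.02, 0, 0, 0, 0],
    [0.05, 0.02, 0, 0, 0, 0],
    [0, 0, 0, 0, 0, 0],
  ],
)

```text
clock: 20.1
position: [0.5988, -0.0212, 0.0783]
ee_rot: [3.101, 0.5, 0.0]
force: [-0.1, -0.8, -0.3]
width: 0.171
```

```bash
python3 st.py
```

```text
t 20.1 pos [ 0.5988 -0.0212  0.0783] jaw -71.68 zax [ 1.e-04 -0.e+00 -1.e+00] F [-0.06 -0.81 -0.26] M [ 0.04  0.   -0.01] w mm 15.7 q7 -1.41
lat -0.2082 along -0.0363 Fu -0.3 Fn -0.8
```

move_arm(
  series=[
    [0.05, 0.01, 0, 0, 0, 0],
    [0.05, 0.02, 0, 0, 0, 0],
    [0, 0, 0, 0, 0, 0],
  ],
)

```text
clock: 20.4
position: [0.5997, -0.021, 0.0783]
ee_rot: [3.101, 0.5, -0.0]
force: [0.0, -0.2, -0.6]
width: 0.174
```

```bash
python3 st.py
```

```text
t 20.4 pos [ 0.5997 -0.021   0.0783] jaw -71.68 zax [-1.e-04 -1.e-04 -1.e+00] F [ 0.03 -0.22 -0.58] M [-0.02 -0.02 -0.01] w mm 16.0 q7 -1.41
lat -0.2082 along -0.0354 Fu -0.0 Fn -0.2
```

move_arm(
  series=[
    [0.05, 0.01, 0, 0, 0, 0],
    [0.05, 0.02, 0, 0, 0, 0],
    [0, 0, 0, 0, 0, 0],
  ],
)

```text
clock: 20.7
position: [0.6, -0.021, 0.0782]
ee_rot: [3.101, 0.5, -0.002]
force: [-5.2, -1.0, 3.6]
width: 0.17
```

```bash
python3 st.py
```

```text
t 20.7 pos [ 0.6    -0.021   0.0782] jaw -71.7 zax [-1.4e-03 -4.0e-04 -1.0e+00] F [-5.16 -1.02  3.64] M [-0.27  1.03  0.03] w mm 15.6 q7 -1.41
lat -0.2083 along -0.0351 Fu -5.2 Fn 0.7
```

move_arm(
  series=[
    [0.05, 0.02, 0, 0, 0, 0],
    [0.05, 0.01, 0, 0, 0, 0],
    [0, 0, 0, 0, 0, 0],
  ],
)

```text
clock: 21.0
position: [0.6002, -0.0209, 0.0781]
ee_rot: [3.101, 0.499, -0.005]
force: [-7.4, -3.3, 7.0]
width: 0.17
```

```bash
python3 st.py
```

```text
t 21.0 pos [ 0.6002 -0.0209  0.0781] jaw -71.71 zax [-2.9e-03 -8.0e-04 -1.0e+00] F [-7.36 -3.34  6.97] M [-0.47  1.71  0.03] w mm 15.7 q7 -1.41
lat -0.2083 along -0.0349 Fu -8.0 Fn -0.9
```

Firm stop at 35 mm from the axis (35.6 expected), with 8 N, so the handle is on the crown. I'll ease the push, let go gently and rise.

move_arm(
  series=[
    [-0.08, -0.03, 0, 0, 0, 0],
    [0, 0, 0, 0, 0, 0],
  ],
  force=10,
)

```text
clock: 21.2
position: [0.6001, -0.021, 0.0781]
ee_rot: [3.101, 0.5, -0.002]
force: [-6.1, -1.5, 2.8]
width: 0.171
```

```bash
python3 st.py
```

```text
t 21.2 pos [ 0.6001 -0.021   0.0781] jaw -71.7 zax [-1.5e-03 -4.0e-04 -1.0e+00] F [-6.05 -1.51  2.83] M [-0.33  1.2  -0.01] w mm 15.7 q7 -1.41
lat -0.2083 along -0.035 Fu -6.2 Fn 0.5
```

move_arm(
  series=[
    [0, 0, 0, 0, 0, 0],
    [0, 0, 0, 0, 0, 0],
    [0, 0, 0, 0, 0, 0],
    [0, 0, 0, 0, 0, 0],
    [0, 0, 0, 0, 0, 0],
  ],
  grip=0.5,
)

```text
clock: 21.7
position: [0.6011, -0.0205, 0.0782]
ee_rot: [-3.102, -0.5, -0.001]
force: [0.2, 0.1, -0.3]
width: 0.494
```

```bash
python3 st.py
```

```text
t 21.7 pos [ 0.6011 -0.0205  0.0782] jaw -71.68 zax [ 3.e-04  1.e-04 -1.e+00] F [ 0.18  0.08 -0.3 ] M [ 0.01 -0.02 -0.04] w mm 45.5 q7 -1.41
lat -0.2082 along -0.0339 Fu 0.2 Fn 0.0
```

Rise straight up, move aside, and check.

move_arm(
  series=[
    [0, 0, 1.5, 0, 0, 0],
    [0, 0, 3, 0, 0, 0],
    [0, 0, 4.5, 0, 0, 0],
    [0, 0, 4.5, 0, 0, 0],
    [0, 0, 3, 0, 0, 0],
    [-2, -4.4, 0, 0, 0, 0],
    [-2, -4.4, 0, 0, 0, 0],
    [-2, -4.4, 0, 0, 0, 0],
  ],
)

```text
clock: 22.5
position: [0.5403, -0.1538, 0.2437]
ee_rot: [3.101, 0.502, 0.001]
force: [-0.1, -0.8, -0.5]
width: 0.502
```

move_arm(
  series=[
    [-2, -4.4, 0, 0, 0, 0],
    [-2, -4.4, 0, 0, 0, 0],
    [-2, -4.4, 0, 0, 0, 0],
    [0, 0, 0, 0, 0, 0],
  ],
)

```text
clock: 22.9
position: [0.4766, -0.2925, 0.2433]
ee_rot: [3.101, 0.483, -0.004]
force: [-0.0, 0.7, -0.5]
width: 0.5
```

```bash
python3 st.py
python3 - <<'E'
from h import *
t=imaging.get_image('top'); s=imaging.get_image('scene')
f=lambda im,l,tp,w,h,k: cv2.resize(im['color'][tp:tp+h,l:l+w,::-1],(w*k,h*k),interpolation=cv2.INTER_CUBIC)
cv2.imwrite('pics/f1.png',np.hstack([f(t,303,180,65,78,6),f(s,296,185,65,78,6)]))
for c,im in(('top',t),('scene',s)):
  for n in ['dropper_amber','loupe','screw_dish']:
    print(c,n,[(round(o['p'],2),np.round(o['rect']).tolist()) for o in outline_of(c,n)[:2]])
E
```

```text
t 22.9 pos [ 0.4766 -0.2925  0.2433] jaw -72.31 zax [-0.0018 -0.0038 -1.    ] F [-0.05  0.74 -0.46] M [ 0.04 -0.    0.01] w mm 46.0 q7 -0.83
lat -0.4272 along -0.2374 Fu 0.2 Fn 0.7
top dropper_amber [(0.72, [184.0, 255.0, 19.0, 15.0]), (0.72, [328.0, 205.0, 26.0, 24.0])]
top loupe [(0.9, [169.0, 163.0, 19.0, 21.0])]
top screw_dish [(0.84, [354.0, 120.0, 40.0, 39.0])]
scene dropper_amber [(0.91, [269.0, 302.0, 14.0, 31.0]), (0.55, [311.0, 217.0, 27.0, 23.0])]
scene loupe [(0.64, [171.0, 282.0, 25.0, 24.0])]
scene screw_dish [(0.71, [274.0, 198.0, 30.0, 24.0])]
```

View pics/f1.png

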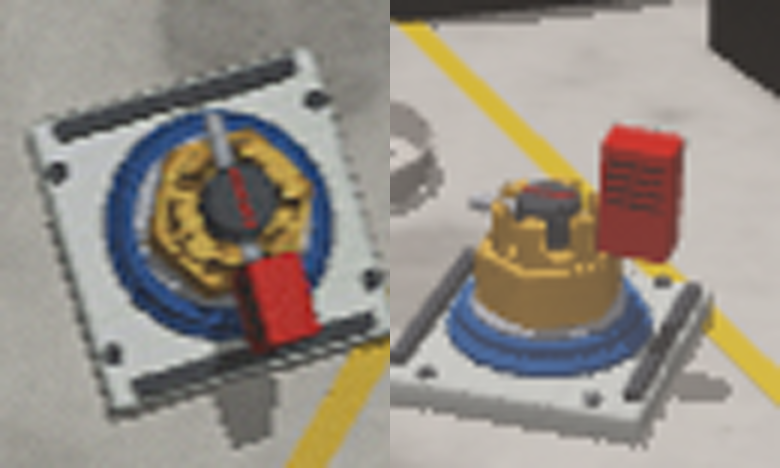

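The image shows the pin through the slot and hole, with the tip out the far side at crop (213,115), and the handle at the crown. I'll check numerically how far it is seated before handing in.

Run:
```python
from h import *
t=imaging.get_image('top'); s=imaging.get_image('scene'); u=np.array([.949,.314]); n=np.array([-.314,.949]); ax=np.array([.6335,-.0104])
W=lambda a,l,z: [*(ax+a*u+l*n),z]
for nm,im in(('top',t),('scene',s)):
    b=P(im,[W(0,0,.065)])[0]
    for e in (0,.002,.004):
        q=P(im,[W(.028-e,0,.056),W(-.020-e,.008,.093),W(-.020-e,-.008,.093),W(-.046-e,.008,.093),W(-.046-e,-.008,.093),W(-.020-e,.008,.049),W(-.046-e,.008,.049)])
        print(nm,e,(q-b).round(1).tolist())
a=t['color'].astype(int)
for v in range(195,204): print(v,a[v,333:344].sum(1).tolist())
w=np.clip(a[203:223,335:355,0]-1.6*np.maximum(a[203:223,335:355,1],a[203:223,335:355,2])-15,0,None);ys,xs=np.mgrid[203:223,335:355]
# limit to spindle line: rows<219
m=(ys<219);print('redline',(w*xs*m).sum()/(w*m).sum(),(w*ys*m).sum()/(w*m).sum())
```

```text
top 0 [[-5.2, -13.8], [1.3, 9.5], [9.9, 7.0], [5.7, 23.7], [14.3, 21.2], [-2.2, 13.0], [2.0, 26.6]]
top 0.002 [[-4.9, -12.7], [1.6, 10.6], [10.3, 8.1], [6.0, 24.8], [14.7, 22.2], [-1.8, 14.0], [2.4, 27.6]]
top 0.004 [[-4.6, -11.7], [2.0, 11.7], [10.6, 9.2], [6.4, 25.9], [15.0, 23.3], [-1.5, 15.1], [2.7, 28.6]]
scene 0 [[-12.6, 2.0], [8.1, -9.2], [10.4, -12.5], [20.4, -7.5], [22.6, -10.9], [8.0, 9.9], [20.1, 11.7]]
scene 0.002 [[-11.7, 2.1], [9.0, -9.1], [11.3, -12.4], [21.4, -7.4], [23.5, -10.7], [9.0, 10.0], [21.1, 11.8]]
scene 0.004 [[-10.8, 2.3], [10.0, -8.9], [12.2, -12.2], [22.3, -7.3], [24.5, -10.6], [9.9, 10.1], [22.0, 11.9]]
195 [209, 213, 215, 214, 215, 227, 173, 181, 195, 254, 303]
196 [212, 222, 198, 165, 159, 221, 290, 291, 462, 569, 576]
197 [176, 200, 257, 314, 476, 582, 599, 597, 598, 588, 566]
198 [479, 390, 412, 347, 380, 364, 305, 331, 432, 456, 517]
199 [317, 209, 206, 205, 331, 447, 371, 212, 171, 168, 181]
200 [200, 214, 253, 254, 314, 468, 434, 272, 257, 251, 240]
201 [262, 256, 236, 205, 270, 438, 460, 334, 244, 227, 230]
202 [249, 251, 323, 367, 340, 382, 438, 410, 358, 333, 334]
203 [326, 483, 477, 386, 301, 325, 454, 451, 302, 275, 279]
redline 342.9330855018587 212.72428748451054
```

The tip sits about 14 px beyond the red line's centre, against 13.8 px expected when fully home (12.7 px if 2 mm short). The pin is seated.

```bash
python3 -c "
from cell import workorder; print(workorder.sign_off())"
```

```text
the job is handed in; nothing more can be done
None
```

The castle nut on the smaller stand is tightened to its next slot, and the lock pin is through the slot and cross hole with its handle against the crown. I handed the job in at about 23 s; the sign-off gave no verdict.

- **Nut:** I turned it clockwise about 28° net, in two pulls at about 0.56 N m. Before letting go I eased back each time until the torque was zero. That put the flats at -41.9° against a target of -41.7°. The picture afterwards showed a slot on the red line.
- **Pin:** It slid in with forces under about 1.5 N until a firm stop at 35 mm, where 35.6 mm was expected. The push at the stop reached 8 N; I eased it to about 6 N before opening the fingers.
- **Last checks:** The rod tip shows about 14 px beyond the spindle centre; 13.8 px would be fully home and 12.7 px would be 2 mm short. The dropper, loupe and dish show no movement in the pictures, and the gripper is clear of everything.
- **What disagreed:**
  - The top camera put the rod about 1 mm further to one side than the grip on the nut did. I went in between the two and met no resistance.
  - One nut fit after turning stopped at the edge of its search range, so I relied on the grip angle and the picture there.

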